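Snap the lens retainer back into a microscope lens cell

TASK

The microscope's auxiliary lens has been cleaned and lies in its cell; put its black retainer ring back: set it, flange down, level on the cell's three snap clips and let go of it. Then take the pusher whose cup fits over the retainer's collar and press the retainer straight down until it has snapped in and sits hard on the lens, and hold it down there with about 20 N for a second to bed the seal; the lens stands at a different height each time, so go by feel, and more than 30 N chips it. Put the pusher back upright in its own pocket of the wooden stand, and leave the other things where they are.

Things in the scene. Friction and masses are not known exactly. Their poses are not given: they have to be found in the camera images.
- cell: Lens cell in its nest, fixed: aluminium plate 108 x 96 x 10 mm (x, y, z) with four cap screws, steel ring 80 mm across up to 14 mm, ribbed black barrel 70 mm across up to 28 mm. In it a black focusing tube (rim 54 mm outside, 49 mm inside), stiffly held 0 to 8 mm up, wherever focusing left it: not measured. Tube all down, its rim is 43 mm and the clips' tops 49 mm high. Origin: centre of the plate's underside, z up.
- low_seat (a point): On the axis of the cell, 30 mm above its origin: where the flat rim of the lens is if the focusing tube is all the way down. The true lens rim, on which the retainer's underside rests when home, is 0 to 8 mm higher, with the clips. The lens is 47 mm across, domed to 3.8 mm above its rim. z up.
- retainer: Black round lens retainer, 35 g, lying on a thin grey mat: flange 46 mm across and 8 mm thick, lower edge chamfered 2 mm; above it a collar 40 mm across up to 27 mm, by which to lift it. Origin: centre of the flange's underside, z up. Set on the clips' slopes it rests 10 to 13 mm above home. About 6 to 16 N push it in; the clips spring back over its flange 1.3 mm above home, then it is hard on the lens.
- pusher_cup: The wider of two upright hand pushers, 160 g: white foot 54 mm across, 20 mm high, with a socket underneath, 49 mm wide at the mouth, 43.6 mm at its flat end, 6 mm deep, that goes over the retainer's collar; aluminium handle 22 mm across up to 97 mm, with a finger guard 34 mm across at 38 to 46 mm; hold it above the guard. Origin: centre of the foot's underside, z up; 21 mm above the lens rim when the retainer is home.
- pusher_small: The narrower pusher, for a smaller lens: the same handle on a white foot 34 mm across. Not needed; leave it standing in the stand. Origin: centre of the foot's underside.
- stand: Fixed wooden stand for the pushers, 78 x 162 x 18 mm, with two round pockets 7 mm deep, 80 mm apart along its y (the wide one at -y). Origin: centre of its underside, z up.
- stand_hole0 (a point): Mouth centre of the wide pocket, 60 mm across, in the stand's top (18 mm above the bench); its floor lies 7 mm below. The cup pusher's own pocket.
- clip_0 (a joint): Snap clip 0 of three round the focusing tube's rim, bright steel, 13 mm wide, at 90 degrees about the cell's z (from x toward y). Value in m: 0 = relaxed, up to 0.005 = pushed outward along the radius; near 0 again when the retainer is home. Its nose reaches in to 21.2 mm from the axis 9.4 to 10.6 mm above the lens rim, then slopes outward to 25.2 mm at its top, 19 mm above the lens rim.
- clip_1 (a joint): Snap clip 1 of three round the focusing tube's rim, bright steel, 13 mm wide, at 210 degrees about the cell's z (from x toward y). Value in m: 0 = relaxed, up to 0.005 = pushed outward along the radius; near 0 again when the retainer is home. Its nose reaches in to 21.2 mm from the axis 9.4 to 10.6 mm above the lens rim, then slopes outward to 25.2 mm at its top, 19 mm above the lens rim.
- clip_2 (a joint): Snap clip 2 of three round the focusing tube's rim, bright steel, 13 mm wide, at 330 degrees about the cell's z (from x toward y). Value in m: 0 = relaxed, up to 0.005 = pushed outward along the radius; near 0 again when the retainer is home. Its nose reaches in to 21.2 mm from the axis 9.4 to 10.6 mm above the lens rim, then slopes outward to 25.2 mm at its top, 19 mm above the lens rim.
- esd_brush: Flat black brush, 28 x 143 x 15 mm, lying on the bench; a bystander.
- tweezers_bent: Black bent tweezers, 22 x 118 x 9 mm, lying on the bench; a bystander.
- battery_pack: Flat black phone battery, 45 x 91 x 10 mm, lying on the bench; a bystander.

How it is judged:
By the outcome, as a careful person would: the job done as asked, in the order asked, and still so for the second after the job is handed in, with the robot touching nothing.
It also fails if it takes over 64 s, if anything falls off the work surface, if the arm or the gripper's body presses on something with over 40 N, if the wrist force passes 120 N, or if a joint passes its speed limit or range.

ROBOT

A 7-joint arm with a two-finger parallel gripper is mounted at the origin on a cart in front of the work surface, level with it; the furniture and walls round the work are solid. World frame = base frame: x ahead of the robot, y to its left, z up, the work surface at z = 0. Lengths are in m, angles in rad, forces in N, time in s.
With the tool pointing down it reaches from about 0.425 to 0.925 m from the base axis. Payload 6.8 kg.
Tool frame: the origin (TCP) lies on the centre line of the jaws, within the pads' length; the fingertips stand 19 mm ahead of it and the grasp point (between the pads) is the TCP (bot.tcp_to_tips is the distance from the TCP to the fingertips, in m); x points along the fingers, y is the direction in which the jaws open and shut, and the axes are right-handed (so a half turn about x gives the same grasp; the last joint's range is limited). The gripper opens to 85 mm and grips with 20 to 120 N. Pads are 22 mm wide; open, the fingers measure 114 mm over their backs; the gripper's body (76 mm by 85 mm) begins 54 mm behind the grasp point. The pads swing forward as they close: fully open they stand 13 mm farther back than shut.
Start: joints at [0.998, 0.477, 0.022, 1.555, -0.011, 1.109, -0.083], TCP at [0.303, -0.603, 0.25] pointing down, gripper open.
Joint ranges: [-2.96, 2.96], [-0.34, 2.1], [-1.41, 1.46], [0.24, 2.44], [-1.37, 4.51], [0.17, 1.92], [-2.96, 2.96]. Speed limits (rad/s): [2.39, 2.39, 3.14, 3.14, 3.14, 3.14, 3.14].

INTERFACE

Orientations are given as a unit quaternion [w, x, y, z].
In Python, from station import status, eyes, bot gives the robot as it stands.
- The arm moves only by the tool apply_moves, never from a script. Its arguments are lists of equal length, an entry for each row: "travel": the shift along the tool's x, y, z in cm, a list of three; "turn": the turn, a rotation vector about the tool's x, y, z in rad, a list of three; "grip": the closure, from 0 (fully open) to 1 (shut). In form: {"travel": [[tx, ty, tz], ...], "turn": [[wx, wy, wz], ...], "grip": [grip, ...]}. A call has 1 to 8 rows; each row shifts and turns the pose as measured when the row begins, along the tool's axes as they then stand; what a row does not reach is not made up. A row lasts 1/12 s, in which the tool goes at most 41.7 mm and 7.16 degrees, less where a joint would pass 70% of its speed; a pose out of reach is approached as far as the arm can. A call is refused whole if a number of a shift passes 4.17 or a number of a turn 0.125, either way. A call with a gripper value outside its range is refused whole. The fingers move at their own pace and stop on an object; "newtons" is the grip in N (left out, the last holds). Time passes only in rows, so rows that do not move let the fingers close. It gives the time, the measured TCP pose, the force and the opening at its end, in the units of the state.
- status.get_obs(): the state, without advancing time (a new reading comes with each control period).
- eyes.read_camera(name): name is "side" or "top" or "wrist"; returns the picture (384x512x3 uint8, red, green, blue); there is no depth.
- eyes.calibration(name): a dict with "intrinsics" (3x3 intrinsics, pixels), "xyz" and "attitude" of the camera in the world; the wrist camera has in their place "T_tool_cam" (4x4, takes a point from camera to tool coordinates, whose origin is the TCP and whose axes are the tool frame's). Camera axes: x right, y down, z forward; pixel columns grow to the right and rows downward; lengths in m; the calibration is good to about 2 mm. A picture is of the moment at which its call begins: read the wrist's pose just before it. calibration takes no time and is no camera call.
- bot.hand_in(): hands the job in, once; it reports no verdict.
Trained networks look in the newest picture that a camera, given by its name, has taken for a name from the list of things; names that differ only in an ending like _2 or _b are one class to them, and where a whole thing is asked for, a point or a joint stands for the part that bears it (a point fixed in the world has none). Each returns a list of dicts, best first, with "score" (0 to 1); they miss things now and then, are a little off and sometimes report something else, mostly with a low value. They report only what shows in the picture. A call takes as long as a camera call.
- eyes.masks_of(thing, camera): "region" (384x512 bool, what is visible of it) and "rect" ([left, top, right, bottom] in pixels, round what is visible of it).
The state is a dict: "t": time; "q": joint angles; "joint_vel": joint speeds; "joint_torque": joint torques, N m; "eef_pos": TCP position; "tool_rot": TCP orientation; "contact_force": force on the tool from outside, world axes, zero at the start; "torque": the same for the moment, N m; "gripper_width": opening from 0.0 (shut) to 1.0 (fully open).
Only numpy, scipy, OpenCV 4.12 (cv2) and the standard library are available. Lean on these libraries where they do the work, as an engineer would, in place of code of your own. Each camera call takes 0.05 s, during which the arm holds its last target. There are 200 camera calls.

## Working session

There is one attempt and no reset: what is moved stays moved. The work goes in short steps, Python scripts to look and compute and a tool call to move; the robot and the scene stay as the last step left them, time stands still between calls to the robot, and variables do not carry over. Pictures are saved under pics/ and viewed, about 8 in all and at most 12, crops included, and the job is handed in when it is done.

Besides the shell and the picture viewer there is one more tool, called after ">>>" as a command line: name --argument value ..., lists and objects as JSON in quotes. apply_moves: Moves the arm, as the interface text tells. Its arguments: {"type":"object","properties":{"travel":{"type":"array"},"turn":{"type":"array"},"grip":{"type":"array"},"newtons":{"type":"number"}},"required":["travel","turn","grip"]}

```bash
mkdir -p pics; ls
cat > h.py <<'E'
import numpy as np, cv2
from scipy.spatial.transform import Rotation as R
from station import status, eyes, bot
def rot(q): return R.from_quat([q[1],q[2],q[3],q[0]]).as_matrix()
def cam(name,obs=None):
    c=eyes.calibration(name); K=np.array(c["intrinsics"])
    if "T_tool_cam" in c:
        o=obs or status.get_obs(); T=np.eye(4);T[:3,:3]=rot(o["tool_rot"]);T[:3,3]=o["eef_pos"]
        T=T@np.array(c["T_tool_cam"]); return K,T[:3,:3],T[:3,3]
    a=np.array(c["attitude"]); 
    return K,(rot(a) if a.size==4 else a),np.array(c["xyz"])
def ray(name,uv,z,C=None):
    K,Rm,p=C or cam(name); d=Rm@np.linalg.solve(K,[uv[0],uv[1],1]); return p+d*(z-p[2])/d[2]
def proj(name,X,C=None):
    K,Rm,p=C or cam(name); c=K@(Rm.T@(np.array(X)-p)); return c[:2]/c[2]
def shot(name,f): 
    im=eyes.read_camera(name); cv2.imwrite("pics/"+f,im[:,:,::-1]); return im
E
python3 - <<'E'
from h import *
print(status.get_obs())
for n in("top","side"):
    shot(n,n+"0.png"); print(n,eyes.calibration(n))
    for t in ["cell","retainer","pusher_cup","pusher_small","stand","clip_0","esd_brush","tweezers_bent","battery_pack"]:
        m=eyes.masks_of(t,n)
        print(t,[(round(x["score"],2),[int(v) for v in x["rect"]], int(x["region"].sum())) for x in m[:3]])
print(eyes.calibration("wrist"))
a=cv2.imread("pics/top0.png");b=cv2.imread("pics/side0.png")
cv2.imwrite("pics/a.png",cv2.resize(np.vstack([a,b]),(800,1200))[:600]);
E
```

```text
pics
{'t': 0.0, 'q': array([ 0.99789499,  0.47776905,  0.02238525,  1.5564518 , -0.01149886,
        1.10929113, -0.08309046]), 'joint_vel': array([ 6.35250307e-04, -7.64667762e-04,  1.73824238e-03,  1.76590713e-03,
        9.45810098e-05,  6.12780905e-04, -7.45303864e-04]), 'joint_torque': array([ 3.51107255e-04, -5.96451187e+01,  1.60841502e+00, -2.81198752e+01,
        1.24693671e-02,  9.20890277e-03,  2.68908241e-05]), 'eef_pos': array([ 0.30228151, -0.60291323,  0.24934724]), 'tool_rot': array([-0.1622525 , -0.68789933, -0.16345494,  0.68829581]), 'contact_force': array([-0.67925313, -0.06812706, -0.07385425]), 'torque': array([-0.04321658, -0.03447739, -0.05335333]), 'gripper_width': 1.0011209827138465}
top {'intrinsics': array([[358.8827405 ,   0.        , 251.87367161],
       [  0.        , 358.8827405 , 183.53778637],
       [  0.        ,   0.        ,   1.        ]]), 'xyz': array([ 0.43713844, -0.0412515 ,  0.94254182]), 'attitude': array([ 0.03995041, -0.69536014,  0.71621006, -0.04383375])}
cell [(0.81, [230, 175, 270, 216], 1456)]
retainer [(0.52, [335, 213, 352, 229]
[... 1050 characters left out ...]
 [204, 244, 224, 291], 667), (0.58, [250, 202, 254, 210], 15)]
esd_brush []
tweezers_bent [(0.71, [156, 218, 199, 242], 224)]
battery_pack [(0.79, [219, 175, 248, 199], 323)]
{'intrinsics': array([[264.33740809,   0.        , 255.45954596],
       [  0.        , 264.33740809, 186.78564279],
       [  0.        ,   0.        ,   1.        ]]), 'T_tool_cam': array([[ 6.72326529e-04, -2.75781429e-01,  9.61220137e-01,
        -1.23899457e-01],
       [ 9.99999661e-01, -2.72049634e-04, -7.77504038e-04,
        -5.63183296e-04],
       [ 4.75920761e-04,  9.61220333e-01,  2.75781153e-01,
        -6.97831230e-02],
       [ 0.00000000e+00,  0.00000000e+00,  0.00000000e+00,
         1.00000000e+00]])}
```

Run:
```python
from h import *
a=cv2.imread("pics/top0.png");b=cv2.imread("pics/side0.png")
a=cv2.resize(a[110:270,110:370],None,fx=3,fy=3,interpolation=cv2.INTER_CUBIC)
b=cv2.resize(b[150:330,140:360],None,fx=2.6,fy=2.6,interpolation=cv2.INTER_CUBIC)
cv2.imwrite("pics/a.png",a);cv2.imwrite("pics/b.png",b)
def c(n,t,z,i=0):
    r=eyes.masks_of(t,n)[i]["region"];v,u=np.nonzero(r);return ray(n,((u.min()+u.max())/2,(v.min()+v.max())/2),z).round(4)
print("cell",c("top","cell",.03),"ret",c("top","retainer",.027),"stand",c("top","stand",.018),"cup",c("top","pusher_cup",.05))
print("side ret",c("side","retainer",.015),"cup",c("side","pusher_cup",.05),"small",c("side","pusher_small",.05))
o=status.get_obs();print(rot(o["tool_rot"]).round(3))
```

```text
cell [ 0.5203 -0.0424  0.03  ] ret [ 0.4424 -0.2738  0.027 ] stand [0.4316 0.1734 0.018 ] cup [0.4198 0.1292 0.05  ]
side ret [ 0.4418 -0.2823  0.015 ] cup [0.4203 0.1291 0.05  ] small [0.4501 0.2038 0.05  ]
[[ 0.     0.448 -0.894]
 [-0.    -0.894 -0.448]
 [-1.     0.    -0.   ]]
```

View pics/a.png

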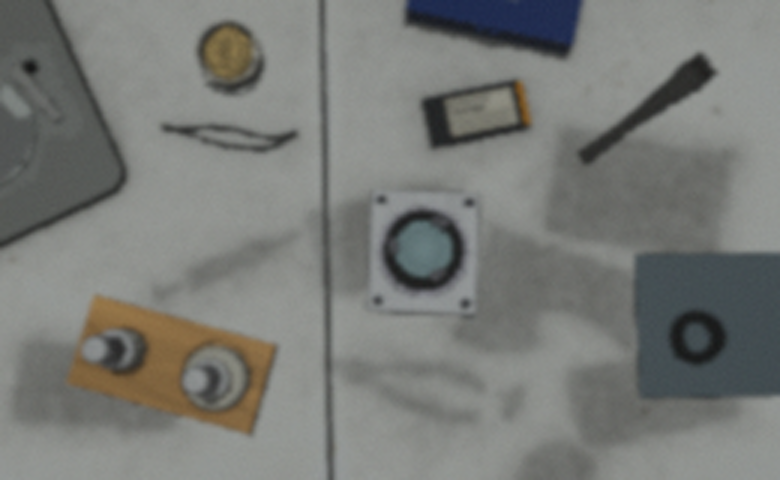

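View pics/b.png

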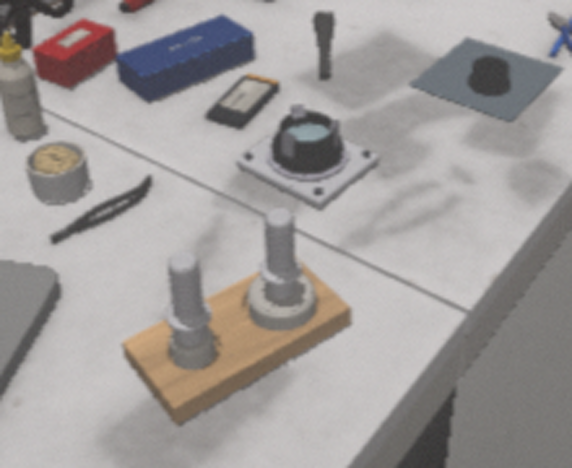

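>>> apply_moves --travel '[[0, -2, -2.4], [0, -2.2, -2.2], [0, -2.5, -2], [0, -2.8, -1.8]]' --turn '[[0.116, 0, 0], [0.116, 0, 0], [0.116, 0, 0], [0.116, 0, 0]]' --grip '[0, 0, 0, 0]'

```text
t: 1.68
eef_pos: [0.3515, -0.4927, 0.2493]
tool_rot: [0.009, -0.706, 0.012, 0.708]
contact_force: [1.5, -0.5, -0.8]
gripper_width: 0.994
```

>>> apply_moves --travel '[[1.5, -3.4, -1.5], [1.5, -3.4, -1.5], [1.5, -3.4, -1.5], [1.5, -3.4, -1.5], [1.5, -3.4, -1.5], [1.5, -3.4, -1.5], [0, 0, 0], [0, 0, 0]]' --turn '[[0, 0, 0], [0, 0, 0], [0, 0, 0], [0, 0, 0], [0, 0, 0], [0, 0, 0], [0, 0, 0], [0, 0, 0]]' --grip '[0, 0, 0, 0, 0, 0, 0, 0]'

```text
t: 2.35
eef_pos: [0.4574, -0.277, 0.1574]
tool_rot: [-0.007, 0.709, -0.013, -0.705]
contact_force: [0.4, -0.1, -0.3]
gripper_width: 0.999
```

```bash
cat >> h.py <<'E'
def wl(thing,z,f=None):
    o=status.get_obs(); C=cam("wrist",o); shot("wrist",f or "w.png")
    m=eyes.masks_of(thing,"wrist")
    if not m: print("none"); return
    v,u=np.nonzero(m[0]["region"]); (cx,cy),ax,an=cv2.minAreaRect(np.c_[u,v].astype(np.float32))
    e=cv2.fitEllipse(max(cv2.findContours(m[0]["region"].astype(np.uint8),0,1)[0],key=len))
    print(thing,round(m[0]["score"],2),m[0]["rect"],"ell",np.round(e[0],1),np.round(e[1],1),"ell pos",ray("wrist",e[0],z,C).round(4),"tcp",np.round(o["eef_pos"],4))
E
python3 - <<'E'
from h import *
wl("retainer",.013,"w1.png"); print(rot(status.get_obs()["tool_rot"]).round(3))
E
```

```text
retainer 0.78 [233.9, 170.4, 279.8, 216.8] ell [256.5 194.4] [43.  45.3] ell pos [ 0.4422 -0.2783  0.013 ] tcp [ 0.4574 -0.277   0.1574]
[[ 0.006 -0.03  -1.   ]
 [-0.008 -1.     0.03 ]
 [-1.     0.008 -0.006]]
```

View pics/w1.png

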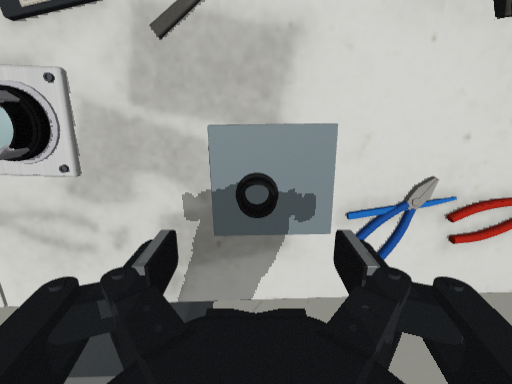

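>>> apply_moves --travel '[[0, 0.1, 1.5], [3, 0, 0], [3, 0, 0], [2.5, 0, 0], [0, 0, 0], [0, 0, 0]]' --turn '[[-0.03, -0.006, -0.008], [0, 0, 0], [0, 0, 0], [0, 0, 0], [0, 0, 0], [0, 0, 0]]' --grip '[0, 0, 0, 0, 0, 0]'

```text
t: 2.95
eef_pos: [0.4422, -0.2906, 0.0756]
tool_rot: [-0.001, 0.71, -0.008, -0.704]
contact_force: [0.7, -0.5, 1.4]
gripper_width: 1.002
```

Run:
```python
from h import *
wl("retainer",.013,"w2.png"); print(rot(status.get_obs()["tool_rot"]).round(3))
```

```text
retainer 0.96 [209.9, 176.9, 267.7, 241.1] ell [239.  209.2] [59.9 65.1] ell pos [ 0.4414 -0.2782  0.013 ] tcp [ 0.4422 -0.2906  0.0756]
[[ 0.01  -0.012 -1.   ]
 [-0.01  -1.     0.012]
 [-1.     0.009 -0.01 ]]
```

>>> apply_moves --travel '[[0, -1.2, 0], [0, 0, 0], [0, 0, 0]]' --turn '[[0, -0.008, -0.008], [0, 0, 0], [0, 0, 0]]' --grip '[0, 0, 0]'

```text
t: 3.3
eef_pos: [0.4447, -0.279, 0.0802]
tool_rot: [-0.004, 0.71, -0.006, -0.705]
contact_force: [0.1, -0.0, -0.6]
gripper_width: 1.001
```

>>> apply_moves --travel '[[1.6, 0, 0.3], [1.6, 0, 0], [1.2, 0, 0], [0, 0, 0], [0, 0, 0]]' --turn '[[0, 0, 0], [0, 0, 0], [0, 0, 0], [0, 0, 0], [0, 0, 0]]' --grip '[0, 0, 0, 0, 0]'

```text
t: 3.72
eef_pos: [0.4468, -0.2793, 0.0402]
tool_rot: [-0.001, 0.713, -0.006, -0.701]
contact_force: [0.1, -0.7, 0.2]
gripper_width: 0.998
```

>>> apply_moves --travel '[[0.5, 0, 0.5], [0.3, 0, 0], [0, 0, 0]]' --turn '[[-0.01, -0.017, -0.007], [0, 0, 0], [0, 0, 0]]' --grip '[0, 0, 0]'

```text
t: 3.97
eef_pos: [0.4428, -0.2797, 0.0338]
tool_rot: [0.001, 0.708, -0.0, -0.707]
contact_force: [0.3, 0.3, 0.5]
gripper_width: 1.002
```

```bash
cat >> h.py <<'E'
def plan(x,y,z,yaw=0.):
    # tool y world dir = (0,-1) rotated by yaw; prints remaining travel (cm) and turn
    o=status.get_obs(); Rm=rot(o["tool_rot"])
    T=R.from_euler("z",yaw).as_matrix()@np.array([[0,0,-1.],[0,-1,0],[-1,0,0]])
    print("travel",(Rm.T@(np.array([x,y,z])-o["eef_pos"])*100).round(2),"turn",R.from_matrix(Rm.T@T).as_rotvec().round(3),"pos",np.round(o["eef_pos"],4),"F",np.round(o["contact_force"],1),"w",round(o["gripper_width"],3),"t",round(o["t"],2))
E
python3 - <<'E'
from h import *
plan(.4418,-.2785,.032)
E
```

```text
travel [ 0.18 -0.13  0.1 ] turn [ 0.001 -0.001 -0.001] pos [ 0.4428 -0.2797  0.0338] F [0.3 0.3 0.5] w 1.002 t 3.97
```

Good; close gently.

>>> apply_moves --travel '[[0.2, -0.1, 0.1], [0, 0, 0], [0, 0, 0], [0, 0, 0], [0, 0, 0], [0, 0, 0], [0, 0, 0]]' --turn '[[0, 0, 0], [0, 0, 0], [0, 0, 0], [0, 0, 0], [0, 0, 0], [0, 0, 0], [0, 0, 0]]' --grip '[0.3, 0.5, 0.7, 0.8, 0.8, 0.8, 0.8]' --newtons 25

```text
t: 4.55
eef_pos: [0.4424, -0.2791, 0.0329]
tool_rot: [0.001, 0.708, -0.0, -0.706]
contact_force: [-0.0, 0.0, -1.1]
gripper_width: 0.444
```

Run:
```python
from h import *
plan(.4418,-.2785,.032)
```

```text
travel [ 0.09 -0.06  0.06] turn [ 0.001 -0.003 -0.002] pos [ 0.4424 -0.2791  0.0329] F [-0.   0.  -1.1] w 0.444 t 4.55
```

>>> apply_moves --travel '[[0, 0, 0], [-1, 0, 0], [-2, 0, 0], [-3, 0, 0], [-3, 0, 0], [-2, 0, 0], [0, 0, 0]]' --turn '[[0, 0, 0], [0, 0, 0], [0, 0, 0], [0, 0, 0], [0, 0, 0], [0, 0, 0], [0, 0, 0]]' --grip '[0.8, 0.8, 0.8, 0.8, 0.8, 0.8, 0.8]'

```text
t: 5.13
eef_pos: [0.4406, -0.2781, 0.1486]
tool_rot: [-0.0, -0.707, -0.0, 0.708]
contact_force: [0.4, 0.3, 0.3]
gripper_width: 0.444
```

Run:
```python
from h import *
plan(.52,-.043,.15); wl("retainer",.1,"w3.png"); wl("cell",.03,"w3.png")
```

```text
travel [ -0.15 -23.5   -7.97] turn [0.001 0.001 0.   ] pos [ 0.4406 -0.2781  0.1486] F [0.4 0.3 0.3] w 0.444 t 5.13
retainer 0.71 [222.3, 192.8, 290.7, 277.2] ell [255.5 235.1] [72.8 86.6] ell pos [ 0.4244 -0.2776  0.1   ] tcp [ 0.4406 -0.2781  0.1486]
cell 0.81 [0.0, 31.5, 71.6, 152.8] ell [31.2 97.2] [ 71.4 147. ] ell pos [ 0.5193 -0.0839  0.03  ] tcp [ 0.4391 -0.2773  0.1455]
```

View pics/w3.png

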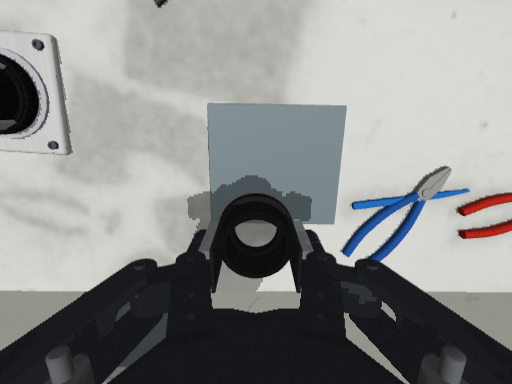

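>>> apply_moves --travel '[[-0.5, -3.5, -0.2], [-0.5, -3.9, -0.2], [-0.5, -3.9, -0.2], [0, -3.9, 0], [0, -3.9, 0], [0, -3, 0], [0, 0, 0], [0, 0, 0]]' --turn '[[0, 0, 0], [0, 0, 0], [0, 0, 0], [0, 0, 0], [0, 0, 0], [0, 0, 0], [0, 0, 0], [0, 0, 0]]' --grip '[0.8, 0.8, 0.8, 0.8, 0.8, 0.8, 0.8, 0.8]'

```text
t: 6.0
eef_pos: [0.4374, -0.0478, 0.1496]
tool_rot: [0.003, -0.697, -0.001, 0.717]
contact_force: [-0.3, -0.8, 0.8]
gripper_width: 0.442
```

Run:
```python
from h import *
plan(.52,-.043,.15); o=status.get_obs(); wl("cell",.03,"w4.png")
C=cam("wrist",o)
for z in (.03,.043,.05): print(z,proj("wrist",[.5203,-.0424,z],C))
im=cv2.imread("pics/w4.png");cv2.imwrite("pics/w4c.png",cv2.resize(im[40:340,90:420],None,fx=1.8,fy=1.8))
for t in("clip_0","clip_1"):
  m=eyes.masks_of(t,"wrist"); print([(round(x["score"],2),np.round(x["rect"])) for x in m])
```

```text
travel [-0.27 -0.51 -8.25] turn [-0.004  0.028  0.005] pos [ 0.4374 -0.0478  0.1496] F [-0.3 -0.8  0.8] w 0.442 t 6.0
cell 0.85 [204.1, 21.8, 310.9, 147.3] ell [253.6  83.1] [119.1 145.1] ell pos [ 0.5265 -0.0454  0.03  ] tcp [ 0.4374 -0.0478  0.1496]
0.03 [250.17156153  90.80527522]
0.043 [249.77317073  90.10711325]
0.05 [249.53900473  89.69674787]
[(0.68, array([212.,  75., 229.,  95.])), (0.63, array([262.,  47., 283.,  70.])), (0.6, array([256., 107., 276., 127.]))]
[(0.68, array([212.,  75., 229.,  95.])), (0.63, array([262.,  47., 283.,  70.])), (0.6, array([256., 107., 276., 127.]))]
```

View pics/w4c.png

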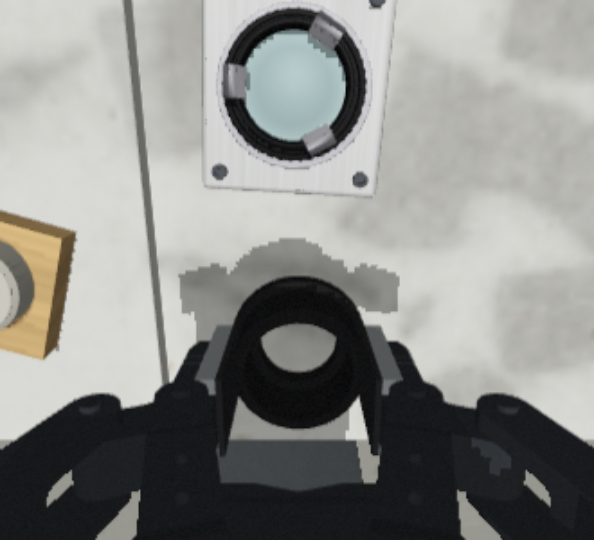

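>>> apply_moves --travel '[[0, 0, -2], [0.5, 0, -1.8], [0, 0, 0], [0, 0, 0], [0, 0, 0]]' --turn '[[0, 0.028, 0.005], [0, 0, 0], [0, 0, 0], [0, 0, 0], [0, 0, 0]]' --grip '[0.8, 0.8, 0.8, 0.8, 0.8]'

```text
t: 6.62
eef_pos: [0.479, -0.0575, 0.1438]
tool_rot: [-0.006, 0.709, -0.008, -0.705]
contact_force: [0.6, -0.3, -1.1]
gripper_width: 0.442
```

```bash
cat > c.py <<'E'
from h import *
plan(.523,-.0453,.12); o=status.get_obs(); C=cam("wrist",o); shot("wrist","w5.png")
m=eyes.masks_of("clip_0","wrist")
p=[]
for x in m[:4]:
    r=x["region"];v,u=np.nonzero(r);p.append([u.mean(),v.mean()]);print(round(x["score"],2),np.round(x["rect"]),len(u))
P=np.array([ray("wrist",q,.049,C) for q in p[:3]]);print(P.round(4),P.mean(0).round(4))
for i in range(3): print(np.linalg.norm((P[i]-P[(i+1)%3])))
from itertools import product
m=eyes.masks_of("cell","wrist")[0]; print(m["rect"],ray("wrist",[(m["rect"][0]+m["rect"][2])/2,(m["rect"][1]+m["rect"][3])/2],.01,C))
E
python3 c.py
```

```text
travel [ 2.4  -1.32 -4.36] turn [-0.021 -0.005 -0.003] pos [ 0.479  -0.0575  0.1438] F [ 0.6 -0.3 -1.1] w 0.442 t 6.62
0.59 [249. 108. 267. 128.] 195
0.58 [243. 165. 264. 181.] 224
0.57 [199. 134. 216. 152.] 216
[[ 0.5444 -0.0592  0.049 ]
 [ 0.4993 -0.0565  0.049 ]
 [ 0.5248 -0.0192  0.049 ]] [ 0.5228 -0.045   0.049 ]
0.045175171736254814
0.04522807044777271
0.044479874808140536
[193.1, 81.8, 296.8, 191.6] [ 0.5255251  -0.04814523  0.01      ]
```

>>> apply_moves --travel '[[0, -0.9, -2.2], [0.8, -0.4, -2.2], [1.5, 0, 0], [0, 0, 0], [0, 0, 0]]' --turn '[[-0.02, -0.005, -0.003], [0, 0, 0], [0, 0, 0], [0, 0, 0], [0, 0, 0]]' --grip '[0.8, 0.8, 0.8, 0.8, 0.8]'

```text
t: 7.18
eef_pos: [0.5221, -0.0446, 0.1216]
tool_rot: [0.0, 0.707, -0.0, -0.707]
contact_force: [0.9, 0.2, 0.6]
gripper_width: 0.445
```

Run:
```python
from h import *
plan(.5233,-.045,.095)
```

```text
travel [ 2.66  0.04 -0.12] turn [-0. -0. -0.] pos [ 0.5221 -0.0446  0.1216] F [0.9 0.2 0.6] w 0.445 t 7.18
```

>>> apply_moves --travel '[[1, 0.04, -0.1], [1, 0, 0], [0.6, 0, 0], [0, 0, 0], [0, 0, 0]]' --turn '[[0, 0, 0], [0, 0, 0], [0, 0, 0], [0, 0, 0], [0, 0, 0]]' --grip '[0.8, 0.8, 0.8, 0.8, 0.8]'

```text
t: 7.6
eef_pos: [0.5213, -0.0458, 0.0944]
tool_rot: [0.0, -0.707, 0.001, 0.707]
contact_force: [-0.2, -0.8, 0.4]
gripper_width: 0.443
```

Run:
```python
from h import *
plan(.5233,-.045,.085)
a=shot("side","s5.png");cv2.imwrite("pics/s5c.png",cv2.resize(a[150:250,200:310,::-1],None,fx=6,fy=6,interpolation=cv2.INTER_CUBIC))
```

```text
travel [ 0.94 -0.08 -0.21] turn [-0.001  0.    -0.001] pos [ 0.5213 -0.0458  0.0944] F [-0.2 -0.8  0.4] w 0.443 t 7.6
```

View pics/s5c.png

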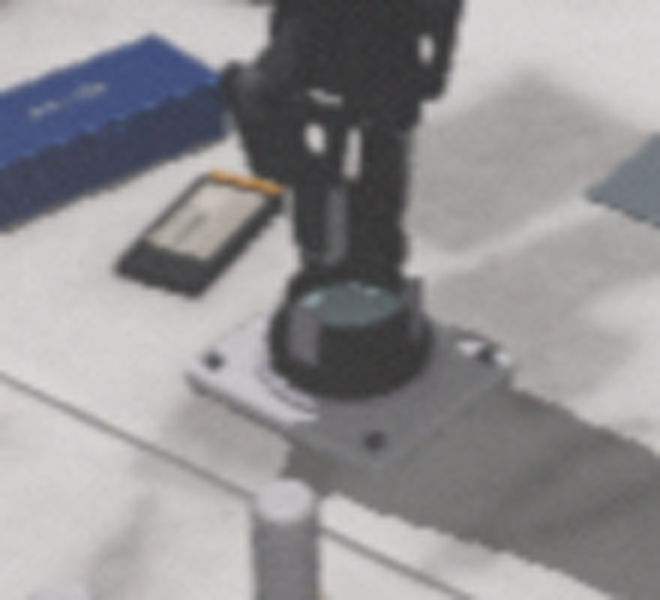

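>>> apply_moves --travel '[[0.4, -0.08, -0.2], [0.4, 0, 0], [0, 0, 0]]' --turn '[[0, 0, 0], [0, 0, 0], [0, 0, 0]]' --grip '[0.8, 0.8, 0.8]'

```text
t: 7.9
eef_pos: [0.5238, -0.0451, 0.0865]
tool_rot: [-0.0, 0.707, -0.001, -0.707]
contact_force: [1.0, 0.4, -0.4]
gripper_width: 0.444
```

>>> apply_moves --travel '[[0.2, 0, -0.1], [0.2, 0, 0], [0, 0, 0]]' --turn '[[0, 0, 0], [0, 0, 0], [0, 0, 0]]' --grip '[0.8, 0.8, 0.8]'

```text
t: 8.15
eef_pos: [0.5252, -0.045, 0.0822]
tool_rot: [-0.0, 0.708, -0.001, -0.707]
contact_force: [1.1, 0.1, 0.6]
gripper_width: 0.444
```

>>> apply_moves --travel '[[0.1, 0, 0.17], [0.1, 0, 0], [0, 0, 0]]' --turn '[[0, 0, 0], [0, 0, 0], [0, 0, 0]]' --grip '[0.8, 0.8, 0.8]'

```text
t: 8.4
eef_pos: [0.5234, -0.045, 0.08]
tool_rot: [-0.0, 0.708, -0.001, -0.707]
contact_force: [0.1, 0.6, -0.0]
gripper_width: 0.445
```

>>> apply_moves --travel '[[0.15, 0, 0], [0.15, 0, 0], [0, 0, 0]]' --turn '[[0, 0, 0], [0, 0, 0], [0, 0, 0]]' --grip '[0.8, 0.8, 0.8]'

```text
t: 8.65
eef_pos: [0.5234, -0.045, 0.0768]
tool_rot: [-0.0, 0.708, -0.001, -0.706]
contact_force: [-0.1, -0.3, -0.2]
gripper_width: 0.445
```

>>> apply_moves --travel '[[0.1, 0, 0], [0.1, 0, 0], [0, 0, 0]]' --turn '[[0, 0, 0], [0, 0, 0], [0, 0, 0]]' --grip '[0.8, 0.8, 0.8]'

```text
t: 8.9
eef_pos: [0.5235, -0.0452, 0.0749]
tool_rot: [-0.0, 0.708, -0.001, -0.706]
contact_force: [-1.4, 0.5, 0.5]
gripper_width: 0.443
```

>>> apply_moves --travel '[[0.1, 0, 0], [0.1, 0, 0], [0, 0, 0]]' --turn '[[0, 0, 0], [0, 0, 0], [0, 0, 0]]' --grip '[0.8, 0.8, 0.8]'

```text
t: 9.15
eef_pos: [0.5237, -0.0453, 0.0736]
tool_rot: [-0.0, 0.708, -0.001, -0.706]
contact_force: [-1.4, 0.2, 1.3]
gripper_width: 0.441
```

>>> apply_moves --travel '[[0.1, 0, 0.05], [0, 0, 0], [0, 0, 0]]' --turn '[[0, 0, 0], [0, 0, 0], [0, 0, 0]]' --grip '[0.8, 0.8, 0.8]'

```text
t: 9.4
eef_pos: [0.5236, -0.0453, 0.0733]
tool_rot: [-0.0, 0.708, -0.001, -0.706]
contact_force: [-1.6, 0.2, 1.8]
gripper_width: 0.445
```

>>> apply_moves --travel '[[0.1, 0, 0.02], [0, 0, 0], [0, 0, 0]]' --turn '[[0, 0, 0], [0, 0, 0], [0, 0, 0]]' --grip '[0.8, 0.8, 0.8]'

```text
t: 9.65
eef_pos: [0.5237, -0.0453, 0.0728]
tool_rot: [-0.0, 0.709, -0.001, -0.706]
contact_force: [-1.4, 0.3, 2.5]
gripper_width: 0.44
```

>>> apply_moves --travel '[[0, 0, 0.12], [0, 0, 0], [0, 0, 0]]' --turn '[[0, -0.004, 0], [0, 0, 0], [0, 0, 0]]' --grip '[0.8, 0.8, 0.8]'

```text
t: 9.9
eef_pos: [0.5234, -0.0452, 0.0729]
tool_rot: [-0.0, 0.708, -0.001, -0.706]
contact_force: [-0.6, -0.7, 2.9]
gripper_width: 0.444
```

Run:
```python
from h import *
a=shot("side","s6.png");cv2.imwrite("pics/s6c.png",cv2.resize(a[150:250,200:310,::-1],None,fx=6,fy=6,interpolation=cv2.INTER_CUBIC))
plan(.5233,-.045,.0725)
```

```text
travel [ 0.04 -0.02  0.01] turn [-0.001 -0.002 -0.001] pos [ 0.5234 -0.0452  0.0729] F [-0.6 -0.6  2.8] w 0.442 t 9.95
```

View pics/s6c.png

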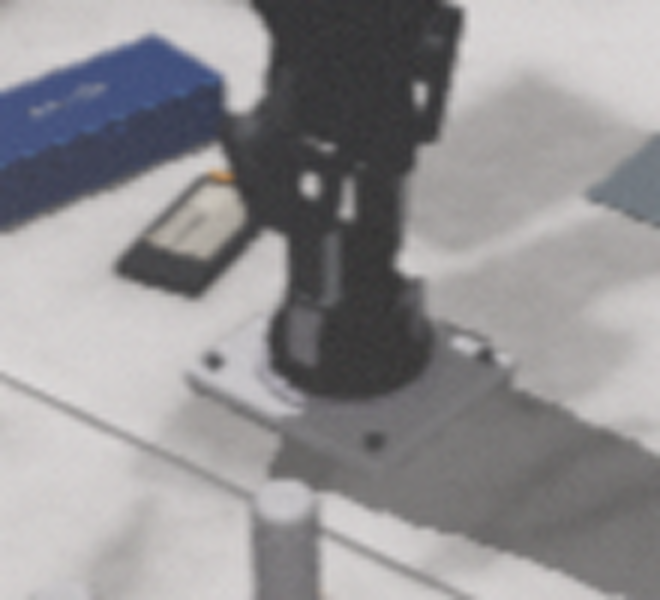

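>>> apply_moves --travel '[[0, 0, 0], [0, 0, 0], [0, 0, 0], [0, 0, 0], [0, 0, 0], [0, 0, 0]]' --turn '[[0, 0, 0], [0, 0, 0], [0, 0, 0], [0, 0, 0], [0, 0, 0], [0, 0, 0]]' --grip '[0.5, 0.4, 0.3, 0.3, 0.3, 0.3]'

```text
t: 10.45
eef_pos: [0.5227, -0.0451, 0.0719]
tool_rot: [-0.0, 0.707, -0.001, -0.707]
contact_force: [0.2, 0.3, 1.2]
gripper_width: 0.703
```

>>> apply_moves --travel '[[-0.5, 0, 0], [-1, 0, 0], [-1.5, 0, 0], [-2, 0, 0], [-2.5, 0, 0.5], [-2, 0, 2], [0, 0, 0], [0, 0, 0]]' --turn '[[0, 0, 0], [0, 0, 0], [0, 0, 0], [0, 0, 0], [0, 0, 0], [0, 0, 0], [0, 0, 0], [0, 0, 0]]' --grip '[0.3, 0.3, 0.3, 0.3, 0.3, 0.3, 0.3, 0.3]'

```text
t: 11.12
eef_pos: [0.4972, -0.0447, 0.1755]
tool_rot: [-0.0, 0.708, -0.001, -0.707]
contact_force: [0.1, -0.3, -0.8]
gripper_width: 0.697
```

Run:
```python
from h import *
plan(.42,.129,.19); wl("retainer",.055,"w7.png")
cv2.imwrite("pics/w7c.png",cv2.resize(cv2.imread("pics/w7.png")[60:320,120:400],None,fx=2,fy=2))
C=cam("wrist")
for z in(.045,.07):print(proj("wrist",[.5228,-.045,z],C))
```

```text
travel [ -1.48 -17.37   7.74] turn [-0.001 -0.002 -0.001] pos [ 0.4972 -0.0447  0.1755] F [ 0.1 -0.3 -0.8] w 0.697 t 11.12
retainer 0.9 [233.1, 134.2, 282.6, 183.2] ell [255.8 159.3] [46.9 49.1] ell pos [ 0.5234 -0.0445  0.055 ] tcp [ 0.4972 -0.0447  0.1755]
[256.18325377 157.95898285]
[256.25730995 162.85345519]
```

View pics/w7c.png

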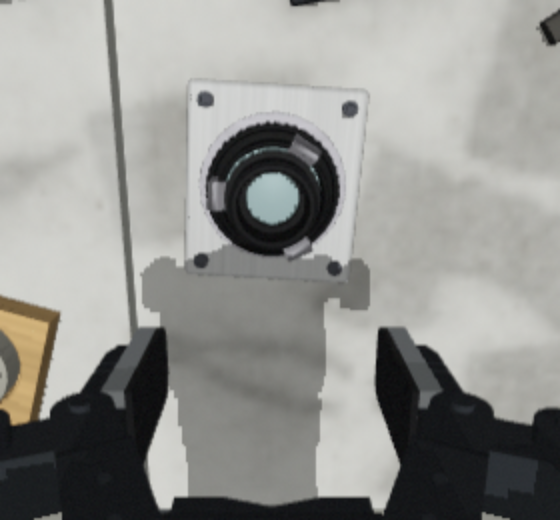

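>>> apply_moves --travel '[[-1.5, -3, 1], [-1.5, -3.2, 1.2], [-1, -3.2, 1.2], [0, -3.2, 1.2], [0, -3.2, 1.2], [0, -1, 0.5], [0, 0, 0], [0, 0, 0]]' --turn '[[0, 0, 0], [0, 0, 0], [0, 0, 0], [0, 0, 0], [0, 0, 0], [0, 0, 0], [0, 0, 0], [0, 0, 0]]' --grip '[0.3, 0.3, 0.3, 0.3, 0.3, 0.3, 0.3, 0.3]'

```text
t: 11.88
eef_pos: [0.4329, 0.1294, 0.2106]
tool_rot: [0.001, -0.704, 0.002, 0.71]
contact_force: [-0.3, -1.0, -0.4]
gripper_width: 0.7
```

Run:
```python
from h import *
plan(.42,.129,.2); o=status.get_obs(); wl("pusher_cup",.1,"w8.png"); wl("pusher_small",.1,"w8.png"); wl("stand",.018,"w8.png")
C=cam("wrist",o)
print(rot(o["tool_rot"]).round(3))
for z in (.011,.108): print(proj("wrist",[.42,.129,z],C))
```

```text
travel [1.07 0.04 1.28] turn [-0.005  0.009 -0.002] pos [0.4329 0.1294 0.2106] F [-0.3 -1.  -0.4] w 0.7 t 11.88
pusher_cup 0.68 [231.5, 156.2, 276.1, 212.4] ell [251.8 183.7] [42.5 55.1] ell pos [0.4371 0.1331 0.1   ] tcp [0.4329 0.1294 0.2106]
pusher_small 0.98 [147.4, 142.5, 201.0, 189.5] ell [176.8 166.7] [29.5 57.2] ell pos [0.454  0.1993 0.1   ] tcp [0.4332 0.1281 0.2106]
stand 0.92 [152.0, 119.7, 289.2, 217.2] ell [220.3 166.9] [ 68.5 143.2] ell pos [0.4361 0.1705 0.018 ] tcp [0.4335 0.1274 0.2108]
[[-0.009 -0.005 -1.   ]
 [-0.002 -1.     0.005]
 [-1.     0.002  0.009]]
[256.07854059 177.442357  ]
[256.43032192 204.1625713 ]
```

View pics/w8.png

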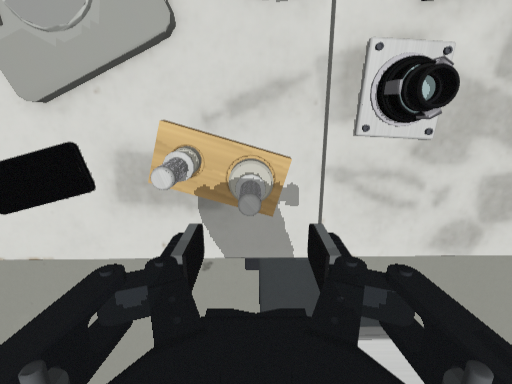

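>>> apply_moves --travel '[[1.5, -0.6, 1.2], [2.5, 0, 0], [2.5, 0, 0], [2, 0, 0], [0, 0, 0], [0, 0, 0]]' --turn '[[0, 0.009, 0], [0, 0, 0], [0, 0, 0], [0, 0, 0], [0, 0, 0], [0, 0, 0]]' --grip '[0.3, 0.3, 0.3, 0.3, 0.3, 0.3]'

```text
t: 12.68
eef_pos: [0.4254, 0.13, 0.125]
tool_rot: [-0.007, 0.71, -0.007, -0.705]
contact_force: [0.1, -0.0, -0.3]
gripper_width: 0.701
```

Run:
```python
from h import *
plan(.4205,.135,.085); o=status.get_obs(); C=cam("wrist",o); wl("pusher_cup",.1,"w9.png")
for z in (.011,.108): print(proj("wrist",[.4205,.135,z],C))
im=cv2.imread("pics/w9.png")
cv2.imwrite("pics/w9c.png",cv2.resize(im[120:340,140:380],None,fx=2.5,fy=2.5))
```

```text
travel [ 4.   -0.5   0.52] turn [-0.019 -0.007 -0.001] pos [0.4254 0.13   0.125 ] F [ 0.1 -0.  -0.3] w 0.701 t 12.68
pusher_cup 0.58 [222.8, 165.7, 284.5, 259.1] ell [251.7 208.3] [57.  90.6] ell pos [0.4389 0.1325 0.1   ] tcp [0.4254 0.13   0.125 ]
[250.76154862 193.89721687]
[247.94693094 242.38926229]
```

View pics/w9c.png

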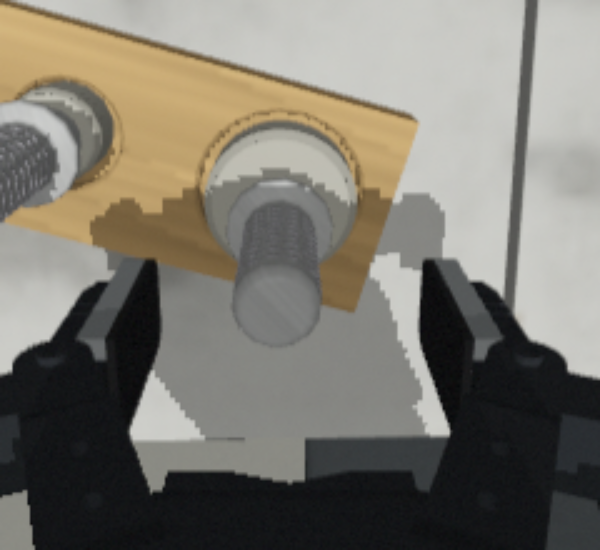

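>>> apply_moves --travel '[[0.6, -0.3, 0.5], [1.2, 0, 0], [1.2, 0, 0], [1, 0, 0], [0, 0, 0], [0, 0, 0]]' --turn '[[-0.019, -0.007, 0], [0, 0, 0], [0, 0, 0], [0, 0, 0], [0, 0, 0], [0, 0, 0]]' --grip '[0.3, 0.3, 0.3, 0.3, 0.3, 0.3]'

```text
t: 13.28
eef_pos: [0.4249, 0.1359, 0.0899]
tool_rot: [-0.0, 0.711, 0.003, -0.703]
contact_force: [0.2, -0.6, -0.7]
gripper_width: 0.702
```

Run:
```python
from h import *
plan(.4205,.1335,.085); o=status.get_obs(); C=cam("wrist",o); print(proj("wrist",[.4205,.1335,.108],C)); wl("pusher_cup",.108,"w10.png")
```

```text
travel [0.49 0.24 0.44] turn [ 0.004 -0.012  0.005] pos [0.4249 0.1359 0.0899] F [ 0.2 -0.6 -0.7] w 0.702 t 13.28
[261.56235154 277.03303294]
pusher_cup 0.64 [227.9, 174.3, 296.7, 295.1] ell [259.7 229.6] [ 64.8 122.9] ell pos [0.4443 0.1345 0.108 ] tcp [0.4249 0.1359 0.0899]
```

>>> apply_moves --travel '[[0.25, 0.2, 0.45], [0.25, 0, 0], [0, 0, 0]]' --turn '[[0, -0.012, 0.005], [0, 0, 0], [0, 0, 0]]' --grip '[0.3, 0.3, 0.3]'

```text
t: 13.63
eef_pos: [0.4212, 0.1341, 0.0864]
tool_rot: [0.001, 0.708, 0.001, -0.706]
contact_force: [0.2, 0.3, 0.2]
gripper_width: 0.699
```

Run:
```python
from h import *
plan(.4205,.1335,.085)
```

```text
travel [0.14 0.06 0.07] turn [ 0.003 -0.003  0.   ] pos [0.4212 0.1341 0.0864] F [0.2 0.3 0.2] w 0.699 t 13.63
```

>>> apply_moves --travel '[[0.1, 0.05, 0.07], [0, 0, 0], [0, 0, 0], [0, 0, 0], [0, 0, 0], [0, 0, 0], [0, 0, 0], [0, 0, 0]]' --turn '[[0, -0.003, 0], [0, 0, 0], [0, 0, 0], [0, 0, 0], [0, 0, 0], [0, 0, 0], [0, 0, 0], [0, 0, 0]]' --grip '[0.5, 0.6, 0.7, 0.8, 0.9, 1, 1, 1]' --newtons 80

```text
t: 14.3
eef_pos: [0.4206, 0.1334, 0.0859]
tool_rot: [-0.001, -0.707, -0.001, 0.707]
contact_force: [-0.9, -0.7, 0.2]
gripper_width: 0.238
```

Run:
```python
from h import *
plan(.4205,.1335,.085)
```

```text
travel [ 0.09 -0.01  0.01] turn [0.003 0.    0.   ] pos [0.4206 0.1334 0.0859] F [-0.9 -0.7  0.2] w 0.238 t 14.3
```

>>> apply_moves --travel '[[-0.8, 0, 0], [-1.5, 0, 0], [-2, 0, 0], [-2, 0, 0], [-2, 0, 0], [-1, 0, 0], [0, 0, 0]]' --turn '[[0, 0, 0], [0, 0, 0], [0, 0, 0], [0, 0, 0], [0, 0, 0], [0, 0, 0], [0, 0, 0]]' --grip '[1, 1, 1, 1, 1, 1, 1]'

```text
t: 14.88
eef_pos: [0.4184, 0.133, 0.1839]
tool_rot: [-0.002, -0.705, -0.001, 0.709]
contact_force: [0.0, 0.0, -1.3]
gripper_width: 0.239
```

>>> apply_moves --travel '[[0, 3, -1.5], [0, 3, -1.7], [0, 3, -1.7], [0, 3, -1.7], [0, 3, -1.7], [0, 2, -1], [0, 0, 0], [0, 0, 0]]' --turn '[[0, 0, 0], [0, 0, 0], [0, 0, 0], [0, 0, 0], [0, 0, 0], [0, 0, 0], [0, 0, 0], [0, 0, 0]]' --grip '[1, 1, 1, 1, 1, 1, 1, 1]'

```text
t: 15.55
eef_pos: [0.5146, -0.0424, 0.1818]
tool_rot: [-0.004, -0.705, -0.004, 0.709]
contact_force: [-0.3, 0.4, -1.9]
gripper_width: 0.236
```

Run:
```python
from h import *
plan(.5228,-.045,.16)
```

```text
travel [ 2.18  0.26 -0.83] turn [ 0.011  0.006 -0.   ] pos [ 0.5146 -0.0424  0.1818] F [-0.3  0.4 -1.9] w 0.236 t 15.55
```

>>> apply_moves --travel '[[0.7, 0.25, -0.8], [0.9, 0, 0], [0.5, 0, 0], [0, 0, 0], [0, 0, 0]]' --turn '[[0.011, 0.006, 0], [0, 0, 0], [0, 0, 0], [0, 0, 0], [0, 0, 0]]' --grip '[1, 1, 1, 1, 1]'

```text
t: 15.97
eef_pos: [0.5206, -0.041, 0.1564]
tool_rot: [-0.001, -0.706, -0.002, 0.709]
contact_force: [-0.4, 0.0, -0.9]
gripper_width: 0.235
```

Run:
```python
from h import *
plan(.5228,-.045,.155); o=status.get_obs();C=cam("wrist",o);w=shot("wrist","w11.png")
a=shot("side","s11.png")
S=cv2.resize(a[130:250,200:310,::-1],None,fx=5,fy=5,interpolation=cv2.INTER_CUBIC)
W=cv2.resize(w[60:384,150:370,::-1],None,fx=1,fy=1); W=cv2.resize(W,None,fx=600/H if False else 1.0,fy=1) if False else cv2.resize(W,(int(220*600/324*0.6),600*6//10*10//10)) if False else cv2.resize(w[144:344,200:310,::-1],(330,600))
cv2.imwrite("pics/m11.png",np.hstack([S[:, :440],W[:,:330]])[:600])
print(proj("wrist",[.5228,-.045,.068],C),proj("wrist",[.5228,-.045,.03],C))
```

```text
travel [ 0.14  0.4  -0.22] turn [0.004 0.004 0.001] pos [ 0.5206 -0.041   0.1564] F [-0.4  0.  -0.9] w 0.235 t 15.97
[261.01195405 193.72118996] [260.30038757 181.89029938]
```

View pics/m11.png

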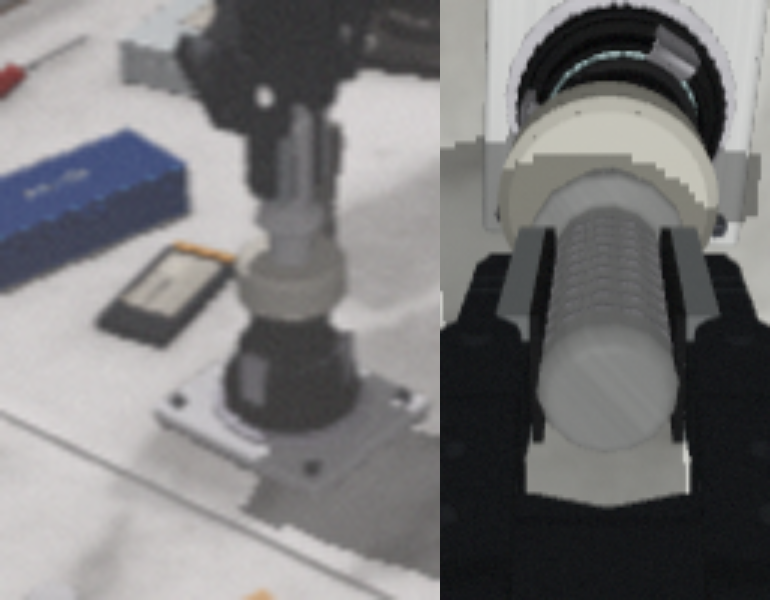

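>>> apply_moves --travel '[[0, 0.4, -0.2], [0, 0, 0], [0, 0, 0]]' --turn '[[0, 0.004, 0], [0, 0, 0], [0, 0, 0]]' --grip '[1, 1, 1]'

```text
t: 16.32
eef_pos: [0.5234, -0.0448, 0.1576]
tool_rot: [0.002, 0.708, 0.002, -0.706]
contact_force: [0.6, -0.2, -1.7]
gripper_width: 0.236
```

Run:
```python
from h import *
plan(.5228,-.045,.145)
c=np.array(eyes.calibration("wrist")["T_tool_cam"]);K=np.array(eyes.calibration("wrist")["intrinsics"])
for dz in(-.002,0,.002):
  p=np.linalg.inv(c)@[-.0221,0,dz,1];p=K@p[:3];print(dz,p[:2]/p[2])
```

```text
travel [1.26 0.02 0.06] turn [ 0.006 -0.003  0.001] pos [ 0.5234 -0.0448  0.1576] F [ 0.6 -0.2 -1.7] w 0.236 t 16.32
-0.002 [256.62723626 270.34647432]
0 [256.62388644 274.29362242]
0.002 [256.62056807 278.20370601]
```

>>> apply_moves --travel '[[0.6, 0, 0.06], [0.5, 0, 0], [0, 0, 0]]' --turn '[[0.005, -0.003, 0], [0, 0, 0], [0, 0, 0]]' --grip '[1, 1, 1]'

```text
t: 16.57
eef_pos: [0.5233, -0.0451, 0.1465]
tool_rot: [-0.001, 0.708, 0.0, -0.707]
contact_force: [0.1, -0.2, -1.7]
gripper_width: 0.236
```

>>> apply_moves --travel '[[0.2, 0, 0], [0.2, 0, 0], [0, 0, 0]]' --turn '[[0, 0, 0], [0, 0, 0], [0, 0, 0]]' --grip '[1, 1, 1]'

```text
t: 16.82
eef_pos: [0.523, -0.0452, 0.1415]
tool_rot: [-0.001, 0.707, 0.0, -0.707]
contact_force: [-0.9, -0.1, -1.4]
gripper_width: 0.24
```

>>> apply_moves --travel '[[0.15, 0, 0], [0.1, 0, 0], [0, 0, 0]]' --turn '[[0, 0, 0], [0, 0, 0], [0, 0, 0]]' --grip '[1, 1, 1]'

```text
t: 17.07
eef_pos: [0.5234, -0.045, 0.1394]
tool_rot: [-0.001, 0.707, 0.0, -0.707]
contact_force: [-1.8, -0.3, 1.5]
gripper_width: 0.24
```

>>> apply_moves --travel '[[0.15, 0, 0], [0.05, 0, 0], [0, 0, 0]]' --turn '[[0, 0, 0], [0, 0, 0], [0, 0, 0]]' --grip '[1, 1, 1]'

```text
t: 17.32
eef_pos: [0.5236, -0.045, 0.1387]
tool_rot: [-0.001, 0.708, 0.0, -0.707]
contact_force: [-1.2, 0.1, -0.7]
gripper_width: 0.241
```

>>> apply_moves --travel '[[0.1, 0, 0.08], [0.1, 0, 0], [0, 0, 0]]' --turn '[[0, 0, 0], [0, 0, 0], [0, 0, 0]]' --grip '[1, 1, 1]'

```text
t: 17.57
eef_pos: [0.5239, -0.045, 0.1384]
tool_rot: [-0.001, 0.709, -0.0, -0.706]
contact_force: [-0.8, 1.2, -1.5]
gripper_width: 0.232
```

>>> apply_moves --travel '[[0.1, 0, 0], [0.1, 0, 0], [0, 0, 0]]' --turn '[[0, 0, 0], [0, 0, 0], [0, 0, 0]]' --grip '[1, 1, 1]'

```text
t: 17.82
eef_pos: [0.5246, -0.045, 0.1373]
tool_rot: [-0.001, 0.709, -0.0, -0.705]
contact_force: [-0.6, 0.1, -0.7]
gripper_width: 0.24
```

>>> apply_moves --travel '[[0, 0, 0.18], [0.1, 0, 0], [0, 0, 0]]' --turn '[[0.002, -0.006, 0], [0, 0, 0], [0, 0, 0]]' --grip '[1, 1, 1]'

```text
t: 18.07
eef_pos: [0.5223, -0.0449, 0.1357]
tool_rot: [0.001, -0.707, 0.001, 0.708]
contact_force: [-0.8, 0.3, 1.0]
gripper_width: 0.236
```

Run:
```python
from h import *
plan(.523,-.045,.137);print(status.get_obs()["torque"])
```

```text
travel [-0.13  0.01 -0.07] turn [-0.003  0.001  0.001] pos [ 0.5223 -0.0449  0.1357] F [-0.8  0.3  1. ] w 0.236 t 18.07
[ 0.02552437  0.25020349 -0.02000889]
```

Contact building. Continue pressing in small steps.

>>> apply_moves --travel '[[0.15, 0, -0.05], [0.1, 0, 0], [0, 0, 0]]' --turn '[[0, 0, 0], [0, 0, 0], [0, 0, 0]]' --grip '[1, 1, 1]'

```text
t: 18.32
eef_pos: [0.5225, -0.0449, 0.1331]
tool_rot: [0.001, -0.706, 0.001, 0.708]
contact_force: [-1.2, 0.2, 2.4]
gripper_width: 0.237
```

>>> apply_moves --travel '[[0.2, 0, 0], [0.1, 0, 0]]' --turn '[[0, 0, 0], [0, 0, 0]]' --grip '[1, 1]'

```text
t: 18.48
eef_pos: [0.5226, -0.045, 0.1299]
tool_rot: [0.001, -0.707, 0.001, 0.708]
contact_force: [-0.2, 0.4, -2.1]
gripper_width: 0.237
```

>>> apply_moves --travel '[[0.1, 0, 0], [0, 0, 0]]' --turn '[[0, 0, 0], [0, 0, 0]]' --grip '[1, 1]'

```text
t: 18.65
eef_pos: [0.5232, -0.045, 0.1296]
tool_rot: [0.001, -0.707, 0.001, 0.707]
contact_force: [-0.2, -0.3, -1.6]
gripper_width: 0.236
```

Run:
```python
from h import *
plan(.523,-.045,.126)
w=shot("wrist","w12.png");a=shot("side","s12.png")
S=cv2.resize(a[130:250,200:288,::-1],None,fx=5,fy=5,interpolation=cv2.INTER_CUBIC)
W=cv2.resize(w[124:324,200:310,::-1],(330,600))
cv2.imwrite("pics/m12.png",np.hstack([S,W]))
```

```text
travel [0.36 0.   0.02] turn [-0.003  0.001  0.001] pos [ 0.5232 -0.045   0.1296] F [-0.2 -0.3 -1.6] w 0.236 t 18.65
```

View pics/m12.png

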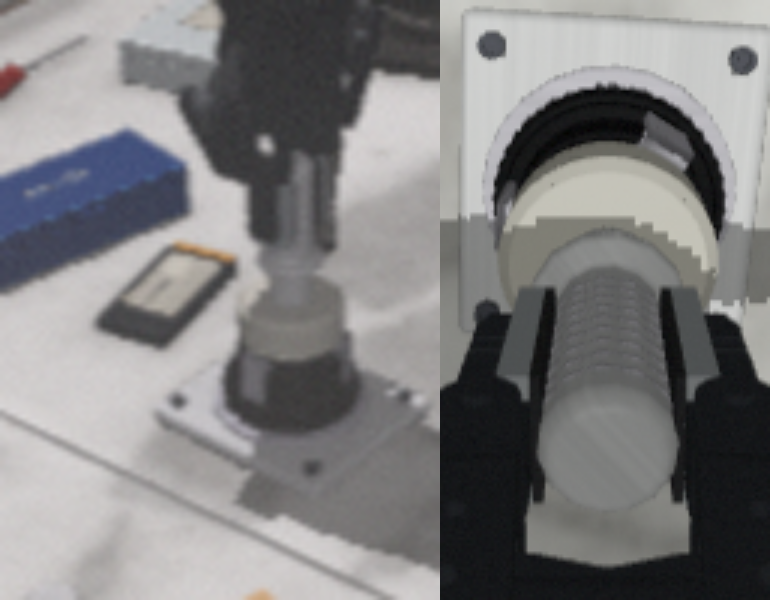

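>>> apply_moves --travel '[[0.1, 0, 0], [0, 0, 0]]' --turn '[[0, 0, 0], [0, 0, 0]]' --grip '[1, 1]'

```text
t: 18.92
eef_pos: [0.5241, -0.045, 0.1297]
tool_rot: [-0.001, 0.707, -0.001, -0.707]
contact_force: [1.2, 0.8, -1.4]
gripper_width: 0.24
```

>>> apply_moves --travel '[[0.1, 0, 0], [0, 0, 0]]' --turn '[[0, 0, 0], [0, 0, 0]]' --grip '[1, 1]'

```text
t: 19.08
eef_pos: [0.5248, -0.045, 0.1296]
tool_rot: [-0.001, 0.708, -0.001, -0.706]
contact_force: [-0.4, -0.2, -0.4]
gripper_width: 0.231
```

>>> apply_moves --travel '[[0.15, 0, 0.2], [0.1, 0, 0]]' --turn '[[0, -0.004, 0], [0, 0, 0]]' --grip '[1, 1]'

```text
t: 19.25
eef_pos: [0.5255, -0.045, 0.1294]
tool_rot: [-0.002, 0.709, -0.001, -0.706]
contact_force: [-6.7, -0.6, 15.4]
gripper_width: 0.237
```

>>> apply_moves --travel '[[0.15, 0, 0], [0.1, 0, 0]]' --turn '[[0, 0, 0], [0, 0, 0]]' --grip '[1, 1]'

```text
t: 19.42
eef_pos: [0.5254, -0.045, 0.1294]
tool_rot: [-0.002, 0.708, -0.001, -0.706]
contact_force: [-6.4, -0.0, 14.8]
gripper_width: 0.238
```

>>> apply_moves --travel '[[-0.05, 0, 0.2], [0, 0, 0]]' --turn '[[0, -0.004, 0.002], [0, 0, 0]]' --grip '[1, 1]'

```text
t: 19.58
eef_pos: [0.5234, -0.045, 0.1299]
tool_rot: [-0.001, 0.707, -0.002, -0.707]
contact_force: [-0.7, -0.5, -1.5]
gripper_width: 0.237
```

Run:
```python
from h import *
plan(.523,-.045,.129);print(status.get_obs()["torque"])
```

```text
travel [0.09 0.   0.04] turn [-0.004 -0.    -0.002] pos [ 0.5234 -0.045   0.1299] F [-0.7 -0.5 -1.5] w 0.237 t 19.58
[ 0.04699711 -0.0050946  -0.00311447]
```

>>> apply_moves --travel '[[0.15, 0, 0.03], [0.12, 0, 0.03]]' --turn '[[-0.003, 0, 0], [0, 0, 0]]' --grip '[1, 1]'

```text
t: 19.75
eef_pos: [0.5243, -0.045, 0.1294]
tool_rot: [0.0, 0.708, -0.001, -0.706]
contact_force: [-7.3, 0.0, 21.8]
gripper_width: 0.237
```

>>> apply_moves --travel '[[0.12, 0, 0.03]]' --turn '[[0, 0, 0]]' --grip '[1]'

```text
t: 19.83
eef_pos: [0.5241, -0.045, 0.1294]
tool_rot: [0.0, 0.708, -0.001, -0.706]
contact_force: [-6.0, 0.1, 18.1]
gripper_width: 0.236
```

>>> apply_moves --travel '[[0.12, 0, 0.05], [0.12, 0, 0.05], [0.12, 0, 0.05]]' --turn '[[0, 0, 0], [0, 0, 0], [0, 0, 0]]' --grip '[1, 1, 1]'

```text
t: 20.08
eef_pos: [0.5238, -0.045, 0.1294]
tool_rot: [-0.0, 0.709, -0.001, -0.705]
contact_force: [-5.8, -0.1, 15.7]
gripper_width: 0.245
```

>>> apply_moves --travel '[[0.12, 0, 0.05], [0.12, 0, 0.05], [0.12, 0, 0.05], [0.12, 0, 0.05], [0.12, 0, 0.05]]' --turn '[[0, 0, 0], [0, 0, 0], [0, 0, 0], [0, 0, 0], [0, 0, 0]]' --grip '[1, 1, 1, 1, 1]'

```text
t: 20.5
eef_pos: [0.5236, -0.045, 0.1294]
tool_rot: [-0.0, 0.71, -0.002, -0.704]
contact_force: [-5.6, 0.5, 16.3]
gripper_width: 0.234
```

>>> apply_moves --travel '[[0.13, 0, 0.03], [0.13, 0, 0.03]]' --turn '[[0, -0.003, 0], [0, -0.003, 0]]' --grip '[1, 1]'

```text
t: 20.67
eef_pos: [0.5239, -0.045, 0.1294]
tool_rot: [-0.0, 0.709, -0.002, -0.705]
contact_force: [-5.2, 0.8, 18.2]
gripper_width: 0.237
```

>>> apply_moves --travel '[[0.14, 0, 0.03], [0.14, 0, 0.03], [0.14, 0, 0.03]]' --turn '[[0, -0.003, 0], [0, -0.003, 0], [0, -0.003, 0]]' --grip '[1, 1, 1]'

```text
t: 20.92
eef_pos: [0.5243, -0.045, 0.1294]
tool_rot: [0.0, -0.707, 0.002, 0.708]
contact_force: [-5.7, -0.2, 18.7]
gripper_width: 0.234
```

>>> apply_moves --travel '[[0.14, 0, 0.05], [0.14, 0, 0.05], [0.14, 0, 0.05], [0.14, 0, 0.05]]' --turn '[[0, -0.001, 0], [0, -0.001, 0], [0, -0.001, 0], [0, -0.001, 0]]' --grip '[1, 1, 1, 1]'

```text
t: 21.25
eef_pos: [0.5244, -0.0449, 0.1294]
tool_rot: [0.0, -0.706, 0.002, 0.708]
contact_force: [-5.8, 0.2, 18.3]
gripper_width: 0.236
```

>>> apply_moves --travel '[[0.14, 0, 0.05], [0.14, 0, 0.05], [0.14, 0, 0.05], [0.14, 0, 0.05]]' --turn '[[0, -0.002, 0], [0, -0.002, 0], [0, -0.002, 0], [0, -0.002, 0]]' --grip '[1, 1, 1, 1]'

```text
t: 21.58
eef_pos: [0.5246, -0.0449, 0.1294]
tool_rot: [0.0, -0.705, 0.003, 0.709]
contact_force: [-6.0, 0.0, 17.2]
gripper_width: 0.239
```

>>> apply_moves --travel '[[0.14, 0, 0.05], [0.14, 0, 0.05], [0.14, 0, 0.05], [0.14, 0, 0.05]]' --turn '[[0, -0.002, 0], [0, -0.002, 0], [0, -0.002, 0], [0, -0.002, 0]]' --grip '[1, 1, 1, 1]'

```text
t: 21.92
eef_pos: [0.5249, -0.0448, 0.1295]
tool_rot: [0.0, -0.704, 0.003, 0.71]
contact_force: [-5.7, 0.0, 16.9]
gripper_width: 0.233
```

>>> apply_moves --travel '[[-0.05, 0, 0.15], [-0.5, 0, 0], [-1, 0, 0], [-1.5, 0, 0], [-1, 0, 0], [0, 0, 0]]' --turn '[[0, 0.008, 0], [0, 0, 0], [0, 0, 0], [0, 0, 0], [0, 0, 0], [0, 0, 0]]' --grip '[1, 1, 1, 1, 1, 1]'

```text
t: 22.42
eef_pos: [0.523, -0.0448, 0.1712]
tool_rot: [0.0, -0.706, 0.003, 0.708]
contact_force: [0.4, 0.3, -1.3]
gripper_width: 0.24
```

>>> apply_moves --travel '[[-1, 0, 2], [0, 0, 2.5], [0, 0, 2.5], [0, 0, 0], [0, 0, 0]]' --turn '[[0, 0, 0], [0, 0, 0], [0, 0, 0], [0, 0, 0], [0, 0, 0]]' --grip '[1, 1, 1, 1, 1]'

```text
t: 22.83
eef_pos: [0.4519, -0.0443, 0.1817]
tool_rot: [-0.0, 0.707, -0.002, -0.707]
contact_force: [0.4, 0.1, -1.1]
gripper_width: 0.235
```

Run:
```python
from h import *
plan(.4206,.1334,.17);o=status.get_obs();C=cam("wrist",o)
wl("retainer",.05,"w13.png");a=shot("side","s13.png")
for t in("clip_0","retainer"):
  for x in eyes.masks_of(t,"wrist"):
    v,u=np.nonzero(x["region"]); print(t,round(x["score"],2),np.round(x["rect"]),ray("wrist",[u.mean(),v.mean()],.052,C).round(4))
W=cv2.resize(cv2.imread("pics/w13.png")[20:180,180:330],None,fx=2.6,fy=3.0,interpolation=cv2.INTER_CUBIC)
S=cv2.resize(a[155:245,215:297,::-1],None,fx=4.8,fy=480/90,interpolation=cv2.INTER_CUBIC)
cv2.imwrite("pics/m13.png",np.hstack([W,S]))
```

```text
travel [  1.11 -17.76   3.2 ] turn [-0.004 -0.    -0.003] pos [ 0.4519 -0.0443  0.1817] F [ 0.4  0.1 -1.1] w 0.235 t 22.83
retainer 0.56 [229.7, 82.1, 278.7, 132.1] ell [255.5 107.6] [46.2 49.4] ell pos [ 0.5243 -0.0445  0.05  ] tcp [ 0.4519 -0.0443  0.1817]
clip_0 0.66 [264.  77. 280.  94.] [ 0.5442 -0.0591  0.052 ]
clip_0 0.46 [218. 102. 233. 114.] [ 0.5238 -0.0186  0.052 ]
clip_0 0.43 [258. 128. 275. 143.] [ 0.4995 -0.0559  0.052 ]
retainer 0.56 [230.  82. 279. 132.] [ 0.5244 -0.0445  0.052 ]
```

Run:
```python
from h import *
for n in("side","top","wrist"):
  o=status.get_obs();C=cam(n); shot(n,n+"14.png")
  for x in eyes.masks_of("retainer",n): print(n,round(x["score"],2),np.round(x["rect"],1))
  for zt in(.0604,.0704):
    P=np.array([proj(n,[.523+.02*np.cos(a),-.045+.02*np.sin(a),zt],C) for a in np.linspace(0,6.28,60)]);print(zt,"collar top ellipse",P.min(0).round(1),P.max(0).round(1))
# dark/bright profile down the collar's centre column in the side picture
a=cv2.imread("pics/side14.png",0); u,v=proj("side",[.523,-.045,.06]); print(u,v,a[int(v)-14:int(v)+22,int(round(u))])
```

```text
side 0.73 [250.5 189.9 265.3 206.1]
0.0604 collar top ellipse [249.5 189.3] [265.6 198.2]
0.0704 collar top ellipse [249.5 186. ] [265.6 194.8]
0.0604 collar top ellipse [242.9 183.2] [259.1 199.3]
0.0704 collar top ellipse [242.8 182.7] [259.2 199. ]
wrist 0.87 [231.8  84.1 278.5 131. ]
0.0604 collar top ellipse [233.8  85.9] [278.7 132.7]
0.0704 collar top ellipse [232.9  84.8] [279.7 133.6]
257.5600044125997 193.8266891166027 [164 160 162 167 178 182 187 188 191 190 160  97  66  63  62  63  63  62
  66  66  63  66  62  64  63  61  64  65  62  63  62  63  64  65  64  61]
```

>>> apply_moves --travel '[[0, -3, 0.6], [0, -3.4, 0.6], [0, -3.4, 0.6], [0, -3.4, 0.6], [0, -3.4, 0.5], [0, -1.1, 0.3], [0, 0, 0], [0, 0, 0]]' --turn '[[-0.004, 0, -0.003], [0, 0, 0], [0, 0, 0], [0, 0, 0], [0, 0, 0], [0, 0, 0], [0, 0, 0], [0, 0, 0]]' --grip '[1, 1, 1, 1, 1, 1, 1, 1]'

```text
t: 24.05
eef_pos: [0.4217, 0.139, 0.1818]
tool_rot: [-0.002, 0.708, -0.002, -0.706]
contact_force: [0.4, -0.4, -1.1]
gripper_width: 0.238
```

Run:
```python
from h import *
plan(.4206,.1334,.115)
```

```text
travel [6.68 0.57 0.13] turn [-0.005 -0.003  0.001] pos [0.4217 0.139  0.1818] F [ 0.4 -0.4 -1.1] w 0.238 t 24.05
```

>>> apply_moves --travel '[[0, 0.57, 0.13], [2, 0, 0], [2, 0, 0], [2, 0, 0], [0, 0, 0], [0, 0, 0]]' --turn '[[-0.005, -0.003, 0], [0, 0, 0], [0, 0, 0], [0, 0, 0], [0, 0, 0], [0, 0, 0]]' --grip '[1, 1, 1, 1, 1, 1]'

```text
t: 24.55
eef_pos: [0.4234, 0.1227, 0.121]
tool_rot: [-0.003, 0.708, -0.005, -0.706]
contact_force: [-1.0, 0.1, -1.0]
gripper_width: 0.238
```

Run:
```python
from h import *
plan(.4206,.1334,.1)
```

```text
travel [ 2.1  -1.07  0.3 ] turn [-0.012 -0.002 -0.002] pos [0.4234 0.1227 0.121 ] F [-1.   0.1 -1. ] w 0.238 t 24.55
```

>>> apply_moves --travel '[[0.3, -1, 0.3], [0.3, 0, 0], [0, 0, 0], [0, 0, 0]]' --turn '[[0, -0.002, 0], [0, 0, 0], [0, 0, 0], [0, 0, 0]]' --grip '[1, 1, 1, 1]'

```text
t: 24.88
eef_pos: [0.4226, 0.1284, 0.1174]
tool_rot: [-0.005, 0.708, -0.008, -0.706]
contact_force: [0.7, -0.3, -1.7]
gripper_width: 0.241
```

Run:
```python
from h import *
plan(.4206,.1334,.1)
```

```text
travel [ 1.74 -0.51  0.22] turn [-0.018 -0.003 -0.004] pos [0.4226 0.1284 0.1174] F [ 0.7 -0.3 -1.7] w 0.241 t 24.88
```

>>> apply_moves --travel '[[0.5, -0.5, 0.2], [0.5, 0, 0], [0.3, 0, 0], [0, 0, 0], [0, 0, 0]]' --turn '[[0, -0.003, -0.004], [0, 0, 0], [0, 0, 0], [0, 0, 0], [0, 0, 0]]' --grip '[1, 1, 1, 1, 1]'

```text
t: 25.3
eef_pos: [0.4219, 0.1328, 0.1046]
tool_rot: [-0.007, 0.708, -0.007, -0.706]
contact_force: [-0.3, -0.2, -0.9]
gripper_width: 0.239
```

Run:
```python
from h import *
plan(.4206,.1334,.0859)
```

```text
travel [ 1.87 -0.06  0.13] turn [-0.02  -0.002  0.001] pos [0.4219 0.1328 0.1046] F [-0.3 -0.2 -0.9] w 0.239 t 25.3
```

>>> apply_moves --travel '[[0.4, -0.05, 0.12], [0.4, 0, 0], [0.3, 0, 0], [0, 0, 0]]' --turn '[[0, 0, 0], [0, 0, 0], [0, 0, 0], [0, 0, 0]]' --grip '[1, 1, 1, 1]'

```text
t: 25.63
eef_pos: [0.4205, 0.1333, 0.0925]
tool_rot: [-0.007, 0.708, -0.006, -0.706]
contact_force: [-1.1, 0.3, -1.9]
gripper_width: 0.241
```

>>> apply_moves --travel '[[0.2, 0, 0.05], [0.2, 0, 0], [0, 0, 0]]' --turn '[[0, 0, 0], [0, 0, 0], [0, 0, 0]]' --grip '[1, 1, 1]'

```text
t: 25.88
eef_pos: [0.4198, 0.1334, 0.0878]
tool_rot: [-0.007, 0.708, -0.007, -0.707]
contact_force: [-0.2, -0.3, -1.1]
gripper_width: 0.238
```

Below the stand's top level (18 mm) with no force, so it is in the pocket; the last 2 mm by feel.

>>> apply_moves --travel '[[0.15, 0, -0.05], [0.1, 0, 0], [0, 0, 0]]' --turn '[[0, 0, 0], [0, 0, 0], [0, 0, 0]]' --grip '[1, 1, 1]'

```text
t: 26.13
eef_pos: [0.4209, 0.1335, 0.086]
tool_rot: [-0.007, 0.708, -0.007, -0.706]
contact_force: [0.3, 0.1, -1.4]
gripper_width: 0.238
```

>>> apply_moves --travel '[[0.1, 0, 0], [0, 0, 0]]' --turn '[[0, 0, 0], [0, 0, 0]]' --grip '[1, 1]'

```text
t: 26.3
eef_pos: [0.4216, 0.1336, 0.0861]
tool_rot: [-0.007, 0.708, -0.007, -0.706]
contact_force: [1.5, 0.3, -1.8]
gripper_width: 0.236
```

>>> apply_moves --travel '[[0.12, 0, 0.08], [0.05, 0, 0]]' --turn '[[0, 0, 0], [0, 0, 0]]' --grip '[1, 1]'

```text
t: 26.47
eef_pos: [0.4221, 0.1337, 0.0858]
tool_rot: [-0.008, 0.709, -0.007, -0.705]
contact_force: [-3.5, -0.4, 8.7]
gripper_width: 0.234
```

Floor felt (8.7 N). Relieve, open, and lift clear.

>>> apply_moves --travel '[[-0.03, 0, 0.1], [0, 0, 0], [0, 0, 0], [0, 0, 0], [0, 0, 0], [0, 0, 0], [0, 0, 0]]' --turn '[[0, -0.004, 0], [0, 0, 0], [0, 0, 0], [0, 0, 0], [0, 0, 0], [0, 0, 0], [0, 0, 0]]' --grip '[1, 0.7, 0.6, 0.5, 0.4, 0.35, 0.35]'

```text
t: 27.05
eef_pos: [0.4217, 0.1341, 0.086]
tool_rot: [-0.008, 0.708, -0.007, -0.706]
contact_force: [0.2, 0.3, 0.1]
gripper_width: 0.648
```

>>> apply_moves --travel '[[-1, 0, 0], [-2, 0, 0], [-2.5, 0, 0], [-2.5, 0, 0], [-2, 0, 0], [-2, 0, 0], [0, 0, 0]]' --turn '[[0, 0, 0], [0, 0, 0], [0, 0, 0], [0, 0, 0], [0, 0, 0], [0, 0, 0], [0, 0, 0]]' --grip '[0.35, 0.35, 0.35, 0.35, 0.35, 0.35, 0.35]'

```text
t: 27.63
eef_pos: [0.4198, 0.1339, 0.2139]
tool_rot: [0.007, -0.707, 0.006, 0.707]
contact_force: [0.5, -0.5, 0.4]
gripper_width: 0.65
```

Run:
```python
from h import *
plan(.4206,.1334,.2)
old=cv2.imread("pics/side0.png").astype(int); new=shot("side","s15.png")[:,:,::-1].astype(int)
for t in("pusher_cup","pusher_small","retainer","tweezers_bent","battery_pack"):
  print(t,[(round(x["score"],2),np.round(x["rect"]).astype(int)) for x in eyes.masks_of(t,"side")[:2]])
d=np.abs(old-new).max(2)
for n,(l,t,r,b) in {"cup":(236,231,264,276),"small":(204,244,222,292)}.items(): print(n,"mean px change",d[t:b,l:r].mean().round(1))
C=cam("wrist"); wl("pusher_cup",.1,"w15.png")
for z in(.011,.108): print(proj("wrist",[.4208,.1335,z],C))
```

```text
travel [ 1.39  0.05 -0.09] turn [-0.019  0.     0.002] pos [0.4198 0.1339 0.2139] F [ 0.5 -0.5  0.4] w 0.65 t 27.63
pusher_cup [(0.77, array([236, 232, 262, 277]))]
pusher_small [(0.69, array([205, 243, 224, 291]))]
retainer [(0.47, array([250, 193, 267, 203]))]
tweezers_bent [(0.74, array([158, 216, 196, 241])), (0.67, array([188, 250, 276, 313]))]
battery_pack [(0.65, array([220, 176, 247, 198]))]
cup mean px change 17.5
small mean px change 13.0
pusher_cup 0.8 [235.7, 141.6, 277.1, 198.5] ell [254.3 169.2] [44.1 52.7] ell pos [0.4352 0.1337 0.1   ] tcp [0.417  0.1326 0.2086]
[254.88645431 164.74638743]
[254.79999266 187.20742561]
```

```bash
python3 -c "
from station import bot; print(bot.hand_in())"
```

```text
the job is handed in; nothing more can be done
None
```

I set the retainer on the three clips and let go of it. I then pressed it home with the cup pusher, put the pusher back in its pocket, and handed in at about 28 s.

**Pressing:**
- The pusher met the collar at a TCP height of about 139 mm and came to a hard stop at 129.4 mm, about 10 mm lower.
- I held it down for about 2 s. The readings were 16 to 19 N, or 17 to 20 N on the lens once the pusher's weight is added.
- The highest reading was 21.8 N, about 23.5 N on the lens, taken at the end of a call. Peaks between readings were not seen.
- About 6 N of side force went with the hold, and the tool tilted up to about 8 mrad. The press was therefore not perfectly straight.
- I did not feel a clear snap. It probably happened during a quick drop of about 3 mm.

**Checks that it is home:**
- The clips measured about 45 mm apart, the same as when relaxed.
- In the side picture the collar's top was at row 190. That fits home (189) and not the raised position (186).
- The wrist picture's collar width could not tell the two apart. I had also used up the 12 pictures, so I could not look at the seated retainer myself.

**Other things:**
- The cup pusher stands within about 2 pixels of its starting outline in the side picture. I felt the pocket floor at 8.7 N before letting go.
- The small pusher, tweezers and battery are within 1 to 3 pixels of where they were. I did not check the brush again at the end.

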